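Twist a fresh filter tight on a bench fume extractor

TASK

Fit the fresh filter (white with a blue band and an orange handle) on the grey fume extractor: lower it into the socket so that the pins pass its gaps, then twist it clockwise until its ramps cam it snugly tight on the rubber gasket, without crushing the gasket or forcing the pins, and let go. Leave the spent brown filter and everything else on the bench where it is.

Things in the scene. Friction and masses are not known exactly. Their poses are not given: they have to be found in the camera images.
- filter: Fresh filter cartridge, white drum with a blue band and orange bar handle, 0.3 to 0.5 kg, standing on the bench. Origin: centre of its underside, z up. From below: black plug 73 mm in diameter, z 0 to 26 mm, with three ramps round it out to 91 mm diameter; drum 100 mm in diameter, z 26 to 60; handle z 60 to 100.
- filter_grip (a point): Point in the middle of the filter's handle, on its axis, 86 mm above its underside. The handle is a straight upright bar, 76 mm long along the filter's x, 14 mm thick along its y.
- filter_gap (a point): Yellow mark on the drum's top, 43 mm from the axis towards the filter's +x, over a gap between ramps. Gaps are centred 0, 120 and 240 deg from +x, each 30 deg wide and marked. Counterclockwise from each gap (seen from above) a ramp's top climbs for 90 deg from 8 mm above the underside, 7 mm per rad; its low end's own underside is 2 mm up.
- extractor: Grey fume extractor, fixed, 210 x 200 x 120 mm, front grille to -x. Origin: centre of its underside, z up. On the middle of its lid is the bayonet socket.
- socket (a point): Centre of the socket's mouth, 146 mm above the extractor's underside: an aluminium ring 26 mm high, 94 mm inside and 110 mm outside diameter. Three brass pins 7 mm thick point inwards at 0, 120 and 240 deg from the extractor's +x (yellow tabs), their centres 6 mm below the mouth, tips 38 mm from the axis. Yaw equal to the extractor's, or 120 deg off, lets the filter in with 1.5 mm play.
- seat (a point): Point on the socket's axis 20 mm below its mouth, where a gasket's top nominally is; the real top is up to 2.2 mm higher or lower, unseen, so the turn varies. Springy rubber, 10 N per mm. Turned clockwise from above, ramps meet pins after 15 to 60 deg; snug 10 to 30 deg on, where slow turning takes 0.2 to 0.35 N m (free: under 0.14). No end stop; past about 0.5 N m it is crushed.
- spent_filter: Spent filter of the same shape and size, brown with a grey handle; not to be used. Origin: centre of its underside, z up.
- spool: Blue solder spool standing on end, 64 mm in diameter, 40 mm high. Origin: centre of its underside.
- flux_jar: Amber jar with a red cap, 52 mm in diameter, 50 mm high. Origin: centre of its underside.
- cleaner: White bottle with a red cap, 60 mm in diameter, 150 mm high. Origin: centre of its underside.
- screwdriver: Red-handled screwdriver lying along its x, handle to -x, about 20 mm thick. Origin: under its middle.
- screw_tray: Black open tray, 100 x 140 x 25 mm. Origin: centre of its underside.
- meter: Green multimeter lying flat, 150 x 75 x 37 mm. Origin: centre of its underside.

How it is judged (in metres and radians):
On the way:
1. the filter stands upright in the socket, its ramps below the tops of the pins (horizontal distance between filter and extractor below 0.006 m and z of filter in the frame of extractor below 0.131 m and angle between filter's own z axis and vertical below 0.08 rad), for 0.1 s.
At the end, for the whole second after the job is handed in: The fresh filter sits upright (within 0.05 rad), centred (within 5 mm) and low in the socket (underside under 129 mm above the extractor's), at rest and released, clamped between pins and gasket: the contact forces between filter and extractor, added up (pins and gasket both count), exceed 20 N (contact force between filter and extractor above 20 N and horizontal distance between filter and extractor below 0.005 m and z of filter in the frame of extractor below 0.129 m and angle between filter's own z axis and vertical below 0.05 rad and linear speed of filter below 0.01 m/s); the robot touches nothing.
It fails at once if the gasket is crushed or the pins forced: the contact forces between filter and extractor add up to more than 48 N (contact force between filter and extractor above 48 N).
It fails at once if something else on the bench is moved by more than 30 mm (distance of any of spent_filter, spool, flux_jar, cleaner, screwdriver, screw_tray, meter from where it was at the start of the episode above 0.03 m).
It also fails if it takes over 67 s, if anything falls off the work surface, if the arm or the gripper's body presses on something with over 40 N, if the wrist force passes 120 N, or if a joint passes its speed limit or range.

ROBOT

A 6-joint arm with a two-finger parallel gripper is mounted at the origin on the work surface. World frame = base frame: x ahead of the robot, y to its left, z up, the work surface at z = 0. Lengths are in mm, angles in degrees, forces in N, time in s.
With the tool pointing down it reaches from about 350 to 850 mm from the base axis. Payload 8.1 kg.
Tool frame: the origin (TCP) lies at the very end of the fingers, on their centre line; the grasp point (between the pads) lies 19 mm behind it; z points along the fingers, y is the line along which they close (so a half turn about z gives the same grasp; the last joint's range is limited). The gripper opens to 85 mm and grips with 20 to 120 N. Pads are 22 mm wide; open, the fingers measure 114 mm over their backs; the gripper's body (76 mm by 85 mm) begins 54 mm behind the grasp point. The pads swing forward as they close: fully open they stand 13 mm farther back than shut.
Start: joints at [61.799, 7.471, 85.268, -0, 87.261, -4.893], TCP at [237.383, 551.049, 231.292] pointing down, gripper open.
Joint ranges: [-169.43, 169.43], [-51.17, 129.36], [1.28, 143.12], [-76.62, 256.62], [0, 156.53], [-152.29, 152.29]. Speed limits (degrees/s): [136.94, 136.94, 159.86, 180, 180, 180].

INTERFACE

Orientations are given as [roll, pitch, yaw] about the fixed x, y, z axes, in that order (R = Rz(yaw) Ry(pitch) Rx(roll)).
In Python, from bench import r gives the robot as it stands.
- The arm moves only by the shell command python3 -m jog 'ROWS' [FORCE]. ROWS is JSON, a list of rows, each a list of 7 numbers: the turn, a rotation vector about the tool's x, y, z in degrees, then the shift along the tool's x, y, z in mm, then the closure, from -1 (fully open) to 1 (shut), so that 0 is half open. A call has 1 to 5 rows; each row shifts and turns the commanded pose from where the row before left it, along the tool's axes as they then stand; what a row does not reach is not made up. A row lasts 1/10 s, in which the tool goes at most 50 mm and 8.59 degrees, less where a joint would pass 70% of its speed; a pose out of reach is approached as far as the arm can. A call is refused whole if a number of a shift passes 50 or a number of a turn 8.59, either way. A call with a gripper value outside its range is refused whole. The fingers move at their own pace and stop on an object; FORCE is the grip in N (left out, the last holds). Time passes only in rows, so rows that do not move let the fingers close. It gives the time, the measured TCP pose, the force, the opening and the grip force at its end, in the units of the state.
- r.sense(): the state, without advancing time (a new reading comes with each control period).
- r.snapshot(name): name is "scene" or "top" or "wrist"; returns a dict with "pixels" (420x560x3 uint8, red, green, blue), "fx", "fy", "cx", "cy" (pixels), "k1" (the pictures are not rectified: a ray, as slopes to the right and down, at radius r is drawn at 1 + k1 r^2 times it, then the intrinsics apply), "world_to_cam" (4x4, takes a point from world to camera coordinates); the wrist camera has in their place "hand_eye" (4x4, takes a point from camera to tool coordinates, whose origin is the TCP and whose axes are the flange's). Camera axes: x right, y up, looking along -z (the intrinsics and any distortion apply to the point x, -y, -z); pixel columns grow to the right and rows downward; lengths in mm; the calibration is good to about 2 mm. A picture is of the moment at which its call begins: read the wrist's pose just before it. There is no depth.
- r.hand_in(): hands the job in; it is judged then, once.
The state is a dict: "time": time; "joint_pos": joint angles; "qd": joint speeds; "joint_efforts": joint torques, N m; "tool_pos": TCP position; "tcp_rot": TCP orientation; "ft_force": force on the tool from outside, world axes, zero at the start; "wrist_torque": the same for the moment, N m; "finger_gap": finger opening in mm; "grip_force": force on a finger pad.
Only numpy, scipy, OpenCV 4.12 (cv2) and the standard library are available. Lean on these libraries where they do the work, as an engineer would, in place of code of your own. Each camera call takes 0.05 s, during which the arm holds its last target. There are 200 camera calls.

## Working session

There is one attempt and no reset: what is moved stays moved. The work goes in short steps, Python scripts to look and compute and a shell command to move; the robot and the scene stay as the last step left them, time stands still between calls to the robot, and variables do not carry over. Pictures are saved under pics/ and viewed, at most 10 in all, crops included, and the job is handed in when it is done.

```bash
mkdir -p pics; ls
python3 - <<'E'
from bench import r
import cv2
s=r.sense();print(s)
for n in("scene","top"):
    d=r.snapshot(n);cv2.imwrite(f"pics/{n}0.png",d["pixels"][:,:,::-1]);print(n,d["fx"],d["fy"],d["cx"],d["cy"],d["k1"],d["world_to_cam"])
E
```

```text
pics
{'time': 0.0, 'joint_pos': array([ 6.17975213e+01,  7.51584305e+00,  8.53290769e+01,  2.43185418e-04,
        8.72616608e+01, -4.89405652e+00]), 'qd': array([ 0.04587251, -0.05826971, -0.01373388, -0.03046329,  0.16051897,
       -0.01294778]), 'joint_efforts': array([-4.07533971e-04, -5.69402683e+01, -5.00549769e+01, -2.08755609e-04,
        1.49708125e-02,  3.47471564e-05]), 'tool_pos': array([237.13556734, 550.55270506, 230.23871102]), 'tcp_rot': array([-1.79893828e+02, -9.33478359e-03,  1.56691557e+02]), 'ft_force': array([0.00021149, 0.02171484, 0.04140511]), 'wrist_torque': array([-0.02074516,  0.01637124, -0.00121779]), 'grip_force': 0.0, 'finger_gap': 85.14875436127656}
scene 521.2342601280253 521.2342601280253 283.46525921308483 205.2980214677547 0.021575258380520598 [[-5.73016039e-03  9.99913561e-01  1.18336313e-02 -3.84309282e+01]
 [-5.95159201e-01 -1.29198440e-02  8.03503954e-01  2.25124761e+02]
 [ 8.03587389e-01 -2.43868803e-03  5.95181789e-01 -1.73201671e+03]
 [ 0.00000000e+00  0.00000000e+00  0.00000000e+00  1.00000000e+00]]
top 421.5001524259983 421.5001524259983 279.8771363929159 214.58856005955852 -0.015216213661616781 [[ 6.31458817e-03 -9.99973522e-01  3.61692087e-03  5.43790048e+01]
 [ 9.84315985e-01  6.85332682e-03  1.76281235e-01 -5.70536909e+02]
 [-1.76301356e-01  2.44704963e-03  9.84333198e-01 -9.66465939e+02]
 [ 0.00000000e+00  0.00000000e+00  0.00000000e+00  1.00000000e+00]]
```

View pics/scene0.png

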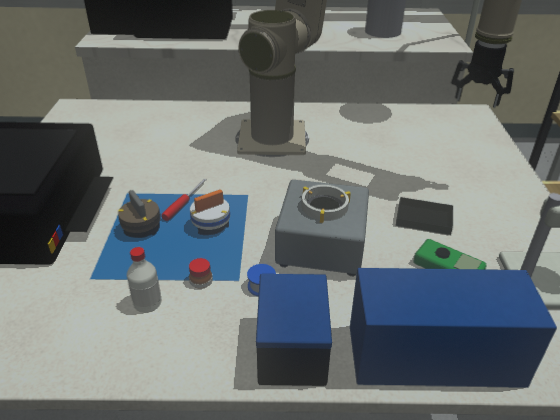

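View pics/top0.png

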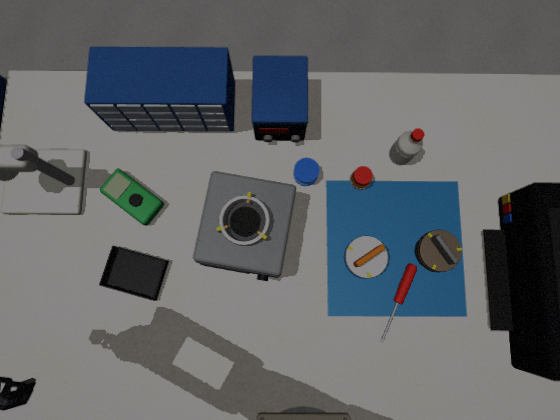

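The scene shows the fresh filter at (210,213) and the extractor socket at (326,202). In the top view the filter is at (367,257), the socket ring at (245,220), and the spent filter at (438,250). Next I'll measure the marks.

```bash
cat > h.py <<'E'
import numpy as np, cv2
def ray(d,u,v,T=None):
    "origin and direction in world of pixel; T: cam->world"
    if T is None: T=np.linalg.inv(d["world_to_cam"])
    K=np.array([[d["fx"],0,d["cx"]],[0,d["fy"],d["cy"]],[0,0,1]])
    p=cv2.undistortPoints(np.array([[[u,v]]],float),K,np.array([d["k1"],0,0,0.]))[0,0]
    return T[:3,3],T[:3,:3]@np.array([p[0],-p[1],-1])
def on(d,u,v,z,T=None):
    o,w=ray(d,u,v,T);return (o+w*(z-o[2])/w[2])[:2]
def blobs(px,lo,hi,box,amin=3):
    x0,y0,x1,y1=box
    m=cv2.inRange(cv2.cvtColor(px,cv2.COLOR_RGB2HSV),lo,hi)
    k=np.zeros_like(m);k[y0:y1,x0:x1]=m[y0:y1,x0:x1]
    n,l,s,c=cv2.connectedComponentsWithStats(k)
    return [(s[i,4],c[i],np.argwhere(l==i)[:,::-1]) for i in range(1,n) if s[i,4]>=amin]
YEL=((22,120,110),(38,255,255)); ORA=((5,130,90),(20,255,255))
def tool(s):
    from scipy.spatial.transform import Rotation as R
    T=np.eye(4);T[:3,:3]=R.from_euler("xyz",s["tcp_rot"],degrees=True).as_matrix();T[:3,3]=s["tool_pos"];return T
E
python3 - <<'E'
from bench import r
from h import *
d=r.snapshot("top");p=d["pixels"]
for nm,lh,box,z in(("ora",ORA,(340,230,395,285),100),("fy",YEL,(340,230,395,285),60),("sy",YEL,(205,180,285,255),146)):
    for a,c,q in blobs(p,*lh,box):
        print(nm,a,c.round(1),on(d,*c,z).round(1))
        if nm=="ora":
            P=np.array([on(d,*x,z) for x in q]);P-=P.mean(0);v=np.linalg.svd(P,full_matrices=False)[2][0];print(np.degrees(np.arctan2(v[1],v[0])),np.ptp(P@v))
E
```

```text
ora 195 [369.9 255. ] [ 470.1 -145.6]
123.68530325987751 75.36251353592172
fy 11 [350. 248.] [ 489.5 -107.8]
fy 10 [368.5 275. ] [ 426.7 -149.6]
sy 16 [248.9 194.1] [598.5 127. ]
sy 16 [218.6 228.1] [522.3 191.1]
sy 3 [258.7 232.3] [513.7 104.1]
sy 17 [263.9 236.2] [505.4  92.7]
```

Filter at (470,-146), bar yaw 123.7/-56.3. The marks are 75 mm apart, against 74.5 expected. Socket at (542,137), yaw -10. The tabs form an equilateral triangle, as they should. Moving over the filter now.

```bash
python3 -m jog '[[0,0,0,-30,-33.5,0,-1],[0,0,0,-30,-33.5,0,-1],[0,0,0,-30,-33.5,0,-1],[0,0,0,-30,-33.5,0,-1],[0,0,0,-30,-33.5,0,-1]]'
python3 -m jog '[[0,0,0,-30,-33.5,0,-1],[0,0,0,-30,-33.5,0,-1],[0,0,0,-30,-33.5,0,-1],[0,0,0,-30,-33.5,0,-1],[0,0,0,-30,-33.5,0,-1]]'
python3 -m jog '[[0,0,0,-30,-33.5,0,-1],[0,0,0,-30,-33.5,0,-1],[0,0,0,-30,-33.5,0,-1],[0,0,0,-30,-33.5,0,-1],[0,0,0,-30,-33.5,0,-1]]'
python3 -m jog '[[0,0,6.6,0,0,0,-1],[0,0,6.6,0,0,0,-1],[0,0,6.6,0,0,0,-1],[0,0,6.6,0,0,0,-1],[0,0,6.6,0,0,0,-1]]'
python3 -m jog '[[0,0,0,0,0,0,-1],[0,0,0,0,0,0,-1]]'
python3 - <<'E'
from bench import r
from h import *
s=r.sense();d=r.snapshot("wrist");print(s["tool_pos"],s["tcp_rot"],d["hand_eye"].round(3),d["fx"])
cv2.imwrite("pics/w1.png",d["pixels"][:,:,::-1])
E
```

```text
time: 0.65
tool_pos: [308.9, 336.1, 231.0]
tcp_rot: [-180.0, 0.0, 156.7]
ft_force: [2.0, -0.3, 0.3]
finger_gap: 85.4
grip_force: 0.0
time: 1.15
tool_pos: [380.4, 123.0, 231.3]
tcp_rot: [180.0, 0.0, 156.7]
ft_force: [1.0, -0.0, 0.6]
finger_gap: 85.3
grip_force: 0.0
time: 1.65
tool_pos: [452.0, -90.4, 231.2]
tcp_rot: [180.0, 0.0, 156.7]
ft_force: [0.2, 0.4, 0.2]
finger_gap: 85.4
grip_force: 0.0
time: 2.15
tool_pos: [451.6, -88.5, 231.0]
tcp_rot: [-180.0, -0.0, 123.4]
ft_force: [-0.2, -0.3, 0.2]
finger_gap: 85.4
grip_force: 0.0
time: 2.35
tool_pos: [451.7, -88.5, 231.1]
tcp_rot: [-180.0, -0.0, 123.9]
ft_force: [-0.2, -0.1, -0.3]
finger_gap: 85.2
grip_force: 0.0
[451.70551225 -88.46922837 231.10757467] [-1.79986324e+02 -1.44226282e-02  1.23884939e+02] [[-1.00000e-03  9.49000e-01  3.15000e-01  8.05390e+01]
 [ 1.00000e+00  1.00000e-03  1.00000e-03 -1.74000e-01]
 [ 1.00000e-03  3.15000e-01 -9.49000e-01 -1.43566e+02]
 [ 0.00000e+00  0.00000e+00  0.00000e+00  1.00000e+00]] 324.71151773231946
```

View pics/w1.png

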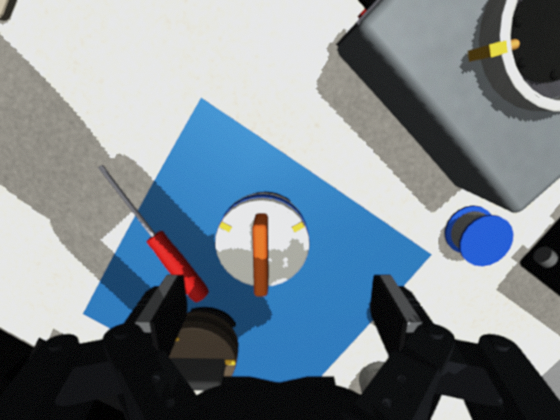

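The wrist view shows the fresh filter at (261,243), with yellow marks at (225,227) and (298,226). The bar is vertical in the image, so it lies along tool x.

Run:
```python
from bench import r
from h import *
s=r.sense();d=r.snapshot("wrist");T=tool(s)@d["hand_eye"];p=d["pixels"];iT=np.linalg.inv(tool(s))
B=(205,180,320,305)
Y=[on(d,*c,60,T) for a,c,q in blobs(p,*YEL,B)]
print(Y)
# drum top disc
a,b=Y[:2];m=(a+b)/2;n=np.array([-(b-a)[1],(b-a)[0]])/np.linalg.norm(b-a)
C=[m+21.5*n,m-21.5*n]
for c in C:print(c,iT@[*c,67,1],np.degrees(np.arctan2(*(a-c)[::-1])),np.degrees(np.arctan2(*(b-c)[::-1])),np.linalg.norm(a-b))
for a,c,q in blobs(p,*ORA,B,20):
    print("ora",a,c,on(d,*c,100,T))
    top=[on(d,*x,100,T) for x in q]; P=np.array(top);P=P-P.mean(0);v=np.linalg.svd(P,full_matrices=False)[2][0];print(np.degrees(np.arctan2(v[1],v[0])))
```

```text
[array([ 426.72850853, -151.12739973]), array([ 489.31849165, -109.15741816])]
[ 446.04942811 -112.28543271] [-16.63689764 -17.99890701 164.16468691   1.        ] -116.44684610266613 4.13484320626722 75.35904285453564
[ 469.99757208 -147.99938517] [-59.63688954 -18.02427681 164.15739049   1.        ] -175.8651567937328 63.55315389733389 75.35904285453564
ora 1064 [260.0112782  254.83082707] [ 465.88229424 -140.88827257]
-57.06321612838143
```

```bash
python3 -m jog '[[0,0,0,-30,-9,0,-1],[0,0,0,-29.5,-8.8,0,-1],[0,0,0,0,0,40,-0.3],[0,0,0,0,0,40,-0.3],[0,0,0,0,0,40,-0.3]]'
python3 -m jog '[[0,0,0,0,0,30,-0.3],[0,0,0,0,0,14,-0.3],[0,0,0,0,0,0,0.3],[0,0,0,0,0,0,0.6],[0,0,0,0,0,0,1]]' 80
python3 -m jog '[[0,0,0,0,0,0,1],[0,0,0,0,0,0,1],[0,0,0,0,0,0,1]]' 80; python3 -c "
from bench import r
s=r.sense();print(s)"
```

```text
time: 2.95
tool_pos: [470.2, -148.2, 110.2]
tcp_rot: [180.0, 0.0, 123.8]
ft_force: [-0.3, -0.7, 0.2]
finger_gap: 55.5
grip_force: 0.0
time: 3.45
tool_pos: [471.7, -148.6, 69.6]
tcp_rot: [179.9, 0.2, 123.7]
ft_force: [-0.6, 1.3, 12.6]
finger_gap: 12.8
grip_force: 74.5
time: 3.75
tool_pos: [471.7, -148.6, 69.6]
tcp_rot: [179.9, 0.2, 123.7]
ft_force: [-1.0, -0.0, 7.2]
finger_gap: 13.3
grip_force: 79.2
{'time': 3.75, 'joint_pos': array([-2.34272514e+01, -8.89347131e-01,  1.11532121e+02, -3.41535860e-03,
        6.91298114e+01, -5.71308836e+01]), 'qd': array([-0.03743509, -0.02228315,  0.00883703,  0.01083394, -0.05946408,
       -0.00523462]), 'joint_efforts': array([ 1.25595080e-01, -4.12810385e+01, -4.24316919e+01,  9.95821226e-02,
       -3.59611949e-01,  2.59277935e-02]), 'tool_pos': array([ 471.6733948 , -148.60003142,   69.61750462]), 'tcp_rot': array([179.87926102,   0.19274296, 123.70463948]), 'ft_force': array([-9.72553710e-01, -1.63981771e-04,  7.22379629e+00]), 'wrist_torque': array([0.0420831 , 0.16944481, 0.02287588]), 'grip_force': 79.16472315788269, 'finger_gap': 13.297636529328123}
```

```bash
python3 -m jog '[[0,0,0,0,0,-20,1],[0,0,0,0,0,-35,1],[0,0,0,0,0,-35,1],[0,0,0,0,0,-35,1],[0,0,0,0,0,-25,1]]' 110
python3 -m jog '[[0,0,0,0,0,0,1],[0,0,0,0,0,0,1]]'
python3 - <<'E'
from bench import r
from h import *
s=r.sense();d=r.snapshot("wrist");p=d["pixels"];cv2.imwrite("pics/w2.png",p[:,:,::-1]);print(s["tool_pos"],s["tcp_rot"],s["ft_force"],s["wrist_torque"])
for a,c,q in blobs(p,*YEL,(100,150,420,420)):print(a,c,on(d,*c,9.6,d["hand_eye"]))
E
```

```text
time: 4.25
tool_pos: [470.6, -148.1, 220.4]
tcp_rot: [179.9, 0.1, 123.7]
ft_force: [1.0, -0.2, -3.5]
finger_gap: 12.6
grip_force: 107.8
time: 4.45
tool_pos: [470.1, -147.9, 217.0]
tcp_rot: [180.0, 0.0, 123.7]
ft_force: [1.0, -0.2, -4.9]
finger_gap: 12.3
grip_force: 107.9
[ 470.07004977 -147.87282636  216.96210004] [1.79979485e+02 3.15378879e-02 1.23697248e+02] [ 0.98792815 -0.23656187 -4.91142601] [ 0.02410905  0.01830779 -0.03291774]
308 [202.71428571 226.35714286] [ 22.76109101 -38.52981719]
293 [352.65870307 226.16382253] [22.82645377 37.27303034]
87 [180.        300.5862069] [-21.08508045 -54.64752339]
```

View pics/w2.png

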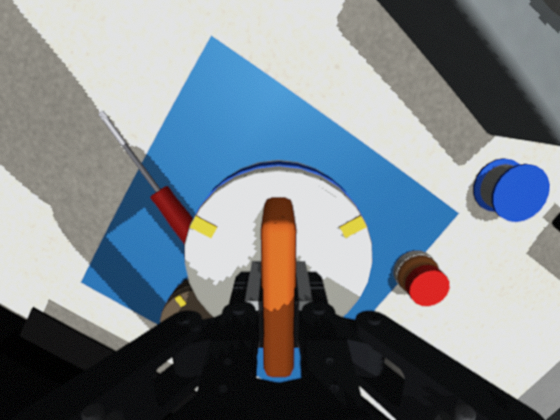

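The filter is held squarely. The marks are at (203,226) and (353,226), symmetric about the bar, and the drum centre is about +1 mm along tool x. I'll raise it and carry it to where the wrist camera sees the socket.

```bash
python3 -m jog '[[0,0,0,0,0,-27,1],[0,0,0,0,0,-27,1],[0,0,0,14.3,38.1,0,1],[0,0,0,14.3,38.1,0,1],[0,0,0,14.3,38.1,0,1]]'
python3 -m jog '[[0,0,0,14.3,38.1,0,1],[0,0,0,14.3,38.1,0,1],[0,0,0,14.3,38.1,0,1],[0,0,0,14.3,38.1,0,1],[0,0,0,14.3,38.1,0,1]]'
python3 -m jog '[[0,0,-7.7,0,0,0,1],[0,0,-7.7,0,0,0,1],[0,0,-7.7,0,0,0,1],[0,0,-7.7,0,0,0,1],[0,0,-7.7,0,0,0,1]]'
python3 -m jog '[[0,0,-7.9,0,0,0,1],[0,0,0,0,0,0,1],[0,0,0,0,0,0,1]]'
python3 - <<'E'
from bench import r
from h import *
s=r.sense();d=r.snapshot("wrist");p=d["pixels"];cv2.imwrite("pics/w3.png",p[:,:,::-1]);print(s["tool_pos"],s["tcp_rot"],s["ft_force"],s["wrist_torque"])
T=tool(s)@d["hand_eye"]
for z in (146,140):
  for a,c,q in blobs(p,*YEL,(0,0,560,300),15):print(z,a,c.round(1),on(d,*c,z,T).round(1))
E
```

```text
time: 5.0
tool_pos: [541.0, -47.6, 268.7]
tcp_rot: [-179.9, -0.1, 123.6]
ft_force: [1.4, -1.2, -3.7]
finger_gap: 11.8
grip_force: 108.6
time: 5.5
tool_pos: [659.8, 117.8, 267.6]
tcp_rot: [-179.8, -0.1, 123.7]
ft_force: [0.1, -1.0, -3.8]
finger_gap: 12.3
grip_force: 108.6
time: 6.0
tool_pos: [659.0, 116.4, 267.4]
tcp_rot: [-179.9, -0.3, 162.5]
ft_force: [-0.3, -0.4, -3.4]
finger_gap: 12.0
grip_force: 109.6
time: 6.3
tool_pos: [659.4, 116.3, 268.8]
tcp_rot: [-179.9, -0.2, 169.9]
ft_force: [0.1, 0.2, -4.3]
finger_gap: 12.4
grip_force: 109.6
[659.38344137 116.2969426  268.83879024] [-179.94428779   -0.19492162  169.85573215] [ 0.06803973  0.23237808 -4.31439396] [ 0.02353998 -0.04507931 -0.00250889]
146 186 [208.4  13.3] [504.3  91.1]
146 186 [344.2  12.6] [521.6 189.7]
146 24 [226.3  23.7] [513.8 102.7]
146 26 [327.5  23.2] [526.8 176.5]
146 22 [277.2 113.5] [584.5 128.3]
146 143 [276.7 131.2] [597.9 125.4]
146 309 [203.  226.5] [666.6  47.1]
146 291 [352.6 226. ] [689.3 176.6]
140 186 [208.4  13.3] [502.6  90.3]
140 186 [344.2  12.6] [520.3 191.1]
140 24 [226.3  23.7] [512.3 102.1]
140 26 [327.5  23.2] [525.6 177.5]
140 22 [277.2 113.5] [584.6 128.2]
140 143 [276.7 131.2] [598.2 125.3]
140 309 [203.  226.5] [668.5  45.2]
140 291 [352.6 226. ] [691.8 177.6]
```

View pics/w3.png

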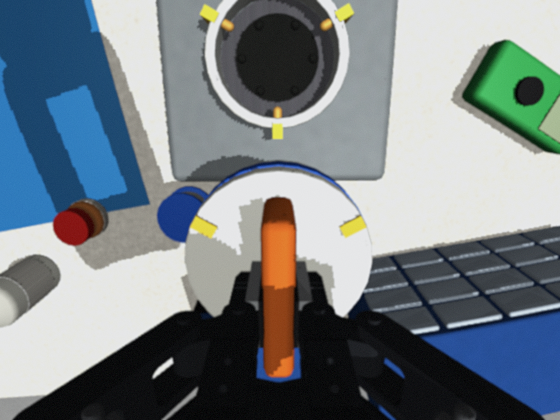

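The socket tabs are at (208,13), (344,13) and (277,131). They give a centre of (541.5,136) and yaw -10, which agrees with the top view to 1.5 mm. Moving over it.

```bash
python3 -m jog '[[0,0,0,29.6,-0.2,0,1],[0,0,0,29.6,-0.2,0,1],[0,0,0,29.6,-0.2,0,1],[0,0,0,29.5,-0.2,0,1],[0,0,0,0,0,20,1]]'
python3 -m jog '[[0,0,0,0,0,22,1],[0,0,0,0,0,4,1],[0,0,0,0,0,0,1],[0,0,0,0,0,0,1]]'
python3 - <<'E'
from bench import r
from h import *
s=r.sense();print(s["tool_pos"],s["tcp_rot"],s["ft_force"],s["wrist_torque"])
d=r.snapshot("top");cv2.imwrite("pics/t4.png",cv2.resize(d["pixels"][150:290,170:330,::-1],None,fx=4,fy=4,interpolation=cv2.INTER_CUBIC))
d=r.snapshot("scene");cv2.imwrite("pics/s4.png",cv2.resize(d["pixels"][120:260,250:410,::-1],None,fx=4,fy=4,interpolation=cv2.INTER_CUBIC))
E
```

```text
time: 6.85
tool_pos: [542.6, 137.1, 254.4]
tcp_rot: [179.9, 0.3, 170.0]
ft_force: [1.4, 0.1, -3.9]
finger_gap: 12.2
grip_force: 109.7
time: 7.25
tool_pos: [544.0, 136.0, 226.2]
tcp_rot: [180.0, 0.1, 170.0]
ft_force: [-0.2, 0.1, -3.4]
finger_gap: 12.1
grip_force: 109.4
[544.02610629 135.96768801 226.22711543] [1.79981585e+02 5.13624577e-02 1.70030751e+02] [-0.24047596  0.11183786 -3.35894041] [-0.02542763 -0.03225431  0.0141789 ]
```

View pics/s4.png

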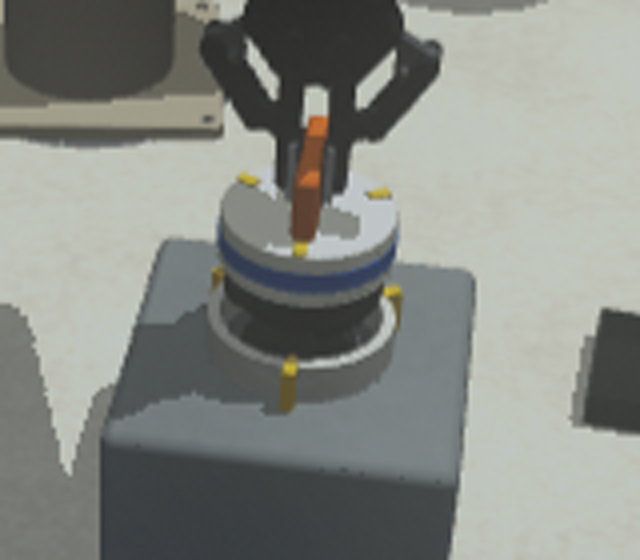

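The filter hangs over the ring with its marks above the tabs, but it may be a couple of mm right (+y). I'll check this numerically in both fixed views.

Run:
```python
from bench import r
from h import *
for n,B in(("scene",(295,155,360,235)),("top",(200,170,300,260))):
    d=r.snapshot(n)
    for a,c,q in blobs(d["pixels"],*YEL,B,2):print(n,a,c.round(1),"z146",on(d,*c,146).round(1),"z216.6",on(d,*c,216.6).round(1))
    for a,c,q in blobs(d["pixels"],*ORA,B,20):print(n,"ora",a,c.round(1),on(d,*c,256.6).round(1))
    g=d["pixels"][B[1]:B[3],B[0]:B[2]]
    m=((g.min(2)>150)&(np.ptp(g.astype(int),axis=2)<40)).astype(np.uint8)
    print("white",m.sum())
```

```text
scene 7 [311.7 164.4] z146 [398.4 110.8] z216.6 [511.4 103.4]
scene 6 [344.3 167.8] z146 [412.6 192.5] z216.6 [524.1 176.9]
scene 12 [324.8 181.4] z146 [475.1 139.5] z216.6 [580.4 129.2]
scene 4 [304.5 187.5] z146 [502.2  89.7] z216.6 [604.8  84.4]
scene 9 [347.6 192.3] z146 [519.9 190.6] z216.6 [620.7 175.2]
scene 12 [321.8 211.8] z146 [596.9 125.8] z216.6 [690.  116.9]
scene ora 61 [327.1 160.9] [560.1 133.1]
white 1159
top 19 [220.5 220.4] z146 [539.3 187.6] z216.6 [527.7 177.7]
top 16 [257.2 226.9] z146 [525.5 107.5] z216.6 [515.  103.8]
top 12 [218.1 228.4] z146 [521.7 192.3] z216.6 [511.5 182. ]
top 3 [262.3 235.7] z146 [506.5  96.1] z216.6 [497.5  93.3]
top ora 65 [236.4 223.5] [515.4 141.5]
white 0
```

View pics/t4.png

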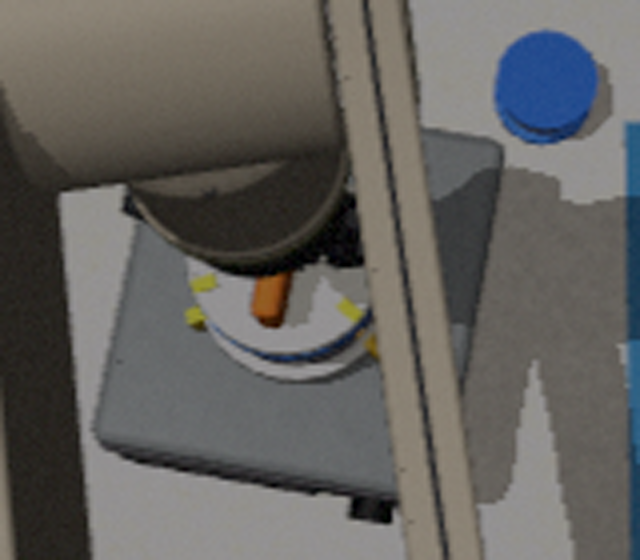

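All three views agree within about 1 mm. I'll nudge -0.5 mm in y and lower it gently.

```bash
python3 -m jog '[[0,0,0,0.3,-0.5,3,1],[0,0,0,0,0,3,1],[0,0,0,0,0,3,1],[0,0,0,0,0,2,1],[0,0,0,0,0,0,1]]'
python3 -m jog '[[0,0,0,0,0,1.5,1],[0,0,0,0,0,1.5,1],[0,0,0,0,0,0,1],[0,0,0,0,0,0,1]]'
```

```text
time: 7.95
tool_pos: [542.8, 135.5, 213.6]
tcp_rot: [-180.0, -0.1, 170.1]
ft_force: [-0.1, -0.1, -3.7]
finger_gap: 12.4
grip_force: 109.4
time: 8.35
tool_pos: [543.1, 135.5, 211.3]
tcp_rot: [180.0, 0.0, 170.1]
ft_force: [0.3, -0.8, -4.4]
finger_gap: 12.0
grip_force: 109.4
```

```bash
python3 -m jog '[[0,0,0,0,0,1.5,1],[0,0,0,0,0,1.5,1],[0,0,0,0,0,1.5,1],[0,0,0,0,0,0,1]]'
python3 -m jog '[[0,0,0,0,0,1.5,1],[0,0,0,0,0,1.5,1],[0,0,0,0,0,1.5,1],[0,0,0,0,0,0,1],[0,0,0,0,0,0,1]]'
```

```text
time: 8.75
tool_pos: [542.9, 135.5, 206.4]
tcp_rot: [-180.0, -0.0, 170.1]
ft_force: [0.2, 0.2, -3.9]
finger_gap: 12.8
grip_force: 109.4
time: 9.25
tool_pos: [543.1, 135.5, 202.2]
tcp_rot: [-180.0, -0.0, 170.1]
ft_force: [-0.8, 0.2, -3.1]
finger_gap: 12.3
grip_force: 109.4
```

```bash
python3 -m jog '[[0,0,0,0,0,1,1],[0,0,0,0,0,1,1],[0,0,0,0,0,1,1],[0,0,0,0,0,0,1],[0,0,0,0,0,0,1]]'
python3 -m jog '[[0,0,0,0,0,1,1],[0,0,0,0,0,1,1],[0,0,0,0,0,0,1],[0,0,0,0,0,0,1]]'
python3 -m jog '[[0,0,0,0,0,0.7,1],[0,0,0,0,0,0,1],[0,0,0,0,0,0,1]]'
```

```text
time: 9.75
tool_pos: [543.1, 135.5, 199.2]
tcp_rot: [-180.0, -0.0, 170.1]
ft_force: [-0.4, 0.5, -5.0]
finger_gap: 12.4
grip_force: 109.4
time: 10.15
tool_pos: [543.1, 135.5, 197.2]
tcp_rot: [-180.0, -0.0, 170.1]
ft_force: [-0.3, 0.7, -3.3]
finger_gap: 12.1
grip_force: 109.6
time: 10.45
tool_pos: [543.2, 135.5, 196.7]
tcp_rot: [180.0, 0.0, 170.1]
ft_force: [1.2, -0.2, -2.6]
finger_gap: 12.4
grip_force: 109.6
```

```bash
python3 -m jog '[[0,0,0,0,0,0.7,1],[0,0,0,0,0,0,1],[0,0,0,0,0,0,1]]'|grep -E "pos|for"
python3 -m jog '[[0,0,0,0,0,0,1]]'|grep ft_f
python3 -m jog '[[0,0,0,0,0,0.7,1],[0,0,0,0,0,0,1],[0,0,0,0,0,0,1]]'|grep -E "pos|for"
python3 -m jog '[[0,0,0,0,0,0,1]]'|grep ft_f
```

```text
tool_pos: [543.4, 135.5, 196.3]
ft_force: [-0.0, -0.3, -0.5]
grip_force: 110.0
ft_force: [-0.2, -0.5, -1.5]
tool_pos: [543.4, 135.6, 195.7]
ft_force: [-0.1, -0.5, 2.3]
grip_force: 110.7
ft_force: [-0.3, -1.1, 3.9]
```

Gasket contact is at TCP z≈196.4. I'll ease off slightly and begin the clockwise twist.

```bash
cat > st.py <<'E'
from bench import r
s=r.sense();print(round(s["time"],2),s["tool_pos"].round(2),s["tcp_rot"].round(1),"F",s["ft_force"].round(1),"M",s["wrist_torque"].round(3),round(s["grip_force"]),round(s["joint_pos"][5],1))
E
python3 st.py
python3 -m jog '[[0,0,2,0,0,-0.3,1],[0,0,3,0,0,0,1],[0,0,3,0,0,0,1],[0,0,3,0,0,0,1]]' >/dev/null; python3 st.py
python3 -m jog '[[0,0,3,0,0,0,1],[0,0,3,0,0,0,1]]' >/dev/null; python3 st.py
```

```text
11.25 [543.41 135.55 195.68] [180.    0.  170.1] F [-0.3 -1.1  3.9] M [0.009 0.147 0.064] 111 -71.3
11.65 [543.33 135.66 195.75] [180.   0. 159.] F [-0.7  0.1  3. ] M [0.102 0.003 0.104] 111 -60.2
11.85 [543.32 135.69 195.76] [180.   0. 153.] F [-0.   0.1  3.6] M [ 0.108 -0.003  0.037] 111 -54.2
```

```bash
python3 -m jog '[[0,0,3,0,0,0,1],[0,0,2,0,0,0,1]]' >/dev/null; python3 st.py
python3 -m jog '[[0,0,2,0,0,0,1],[0,0,2,0,0,0,1]]' >/dev/null; python3 st.py
python3 -m jog '[[0,0,2,0,0,0,1],[0,0,2,0,0,0,1]]' >/dev/null; python3 st.py
```

```text
12.05 [543.37 135.68 195.78] [180.   0. 148.] F [-0.3  0.8  3.1] M [ 0.117 -0.042 -0.033] 111 -49.2
12.25 [543.37 135.69 195.77] [180.   0. 144.] F [-0.1  1.3  2. ] M [ 0.105 -0.012  0.079] 111 -45.2
12.45 [543.37 135.68 195.79] [180.   0. 140.] F [ 0.1 -0.1  3. ] M [ 0.088 -0.017  0.014] 111 -41.2
```

```bash
python3 -m jog '[[0,0,2,0,0,0,1],[0,0,2,0,0,0,1]]' >/dev/null; python3 st.py
python3 -m jog '[[0,0,2,0,0,0,1],[0,0,2,0,0,0,1]]' >/dev/null; python3 st.py
python3 -m jog '[[0,0,2,0,0,0,1],[0,0,2,0,0,0,1]]' >/dev/null; python3 st.py
```

```text
12.65 [543.37 135.68 195.76] [180.   0. 136.] F [-0.4  0.9  3.2] M [0.108 0.016 0.065] 111 -37.3
12.85 [543.27 135.64 195.59] [180.   0. 132.] F [0.1 1.2 0.9] M [ 0.037 -0.085  0.073] 110 -33.3
13.05 [543.13 135.49 195.3 ] [-180.    0.  128.] F [ 0.1 -0.5 -0.3] M [-0.115 -0.212  0.299] 110 -29.3
```

```bash
python3 -m jog '[[0,0,1,0,0,0.15,1]]' >/dev/null; python3 st.py
python3 -m jog '[[0,0,1,0,0,0.15,1]]' >/dev/null; python3 st.py
python3 -m jog '[[0,0,1,0,0,0.15,1]]' >/dev/null; python3 st.py
```

```text
13.15 [543.14 135.4  195.2 ] [-180.    0.  127.] F [ 0.4 -0.6  2. ] M [-0.085 -0.137  0.283] 110 -28.3
13.25 [543.14 135.4  195.12] [-180.     0.   126.1] F [-0.3 -1.7  0.8] M [-0.317 -0.118  0.355] 110 -27.3
13.35 [543.14 135.32 195.03] [-180.    0.  125.] F [-0.7 -0.5  1.8] M [-0.348 -0.101  0.395] 111 -26.3
```

Snug: torque is 0.3–0.39 N m, the filter has dropped about 1.4 mm past first contact, and the ramps met the pins about 36° in. I'll settle it, then let go.

```bash
python3 -m jog '[[0,0,0,0,0,0,1],[0,0,0,0,0,0,1]]' >/dev/null; python3 st.py
python3 -m jog '[[0,0,0,0,0,0,1]]' 20 >/dev/null; python3 st.py
python3 -m jog '[[0,0,0,0,0,0,0.6],[0,0,0,0,0,0,0.3],[0,0,0,0,0,0,0],[0,0,0,0,0,0,0],[0,0,0,0,0,0,0]]'; python3 st.py
```

```text
13.55 [543.12 135.37 194.96] [-180.     0.   125.1] F [-0.1 -1.8  0.3] M [-0.327 -0.074  0.068] 110 -26.3
13.65 [543.14 135.4  195.04] [-180.     0.   125.1] F [ 0.1 -1.9  0.8] M [-0.388 -0.186  0.094] 110 -26.3
time: 14.15
tool_pos: [543.1, 135.6, 195.1]
tcp_rot: [180.0, -0.0, 125.1]
ft_force: [-0.1, 0.4, -0.5]
finger_gap: 42.9
grip_force: 0.0
14.15 [543.13 135.6  195.07] [180.   -0.  125.1] F [-0.1  0.4 -0.5] M [-0.001  0.031  0.025] 0 -26.3
```

```bash
python3 -m jog '[[0,0,0,0,0,-10,-0.3],[0,0,0,0,0,-30,-0.5],[0,0,0,0,0,-40,-1],[0,0,0,0,0,-40,-1],[0,0,0,0,0,0,-1]]'
python3 -m jog '[[0,0,0,-40,0,0,-1],[0,0,0,-40,0,0,-1],[0,0,0,0,0,0,-1],[0,0,0,0,0,0,-1]]'
python3 - <<'E'
from bench import r
from h import *
d=r.snapshot("scene");cv2.imwrite("pics/s5.png",cv2.resize(d["pixels"][120:260,250:410,::-1],None,fx=4,fy=4,interpolation=cv2.INTER_CUBIC))
for a,c,q in blobs(d["pixels"],*YEL,(295,155,360,235),2):print(a,c.round(1),on(d,*c,146).round(1),on(d,*c,185.3).round(1))
E
```

```text
time: 14.65
tool_pos: [545.7, 135.9, 323.6]
tcp_rot: [179.4, 0.3, 125.1]
ft_force: [0.1, -1.2, -0.6]
finger_gap: 85.8
grip_force: 0.0
time: 15.05
tool_pos: [589.3, 69.4, 315.0]
tcp_rot: [-180.0, -0.0, 125.0]
ft_force: [-1.0, -0.1, 0.5]
finger_gap: 85.7
grip_force: 0.0
7 [344.4 187.3] [499.1 185.1] [556.4 176.8]
6 [310.7 189. ] [508.1 104.2] [564.9 100.4]
3 [348.7 192.3] [519.9 193.2] [576.  184.5]
11 [321.9 211.6] [596.5 126.1] [648.3 121.2]
```

View pics/s5.png

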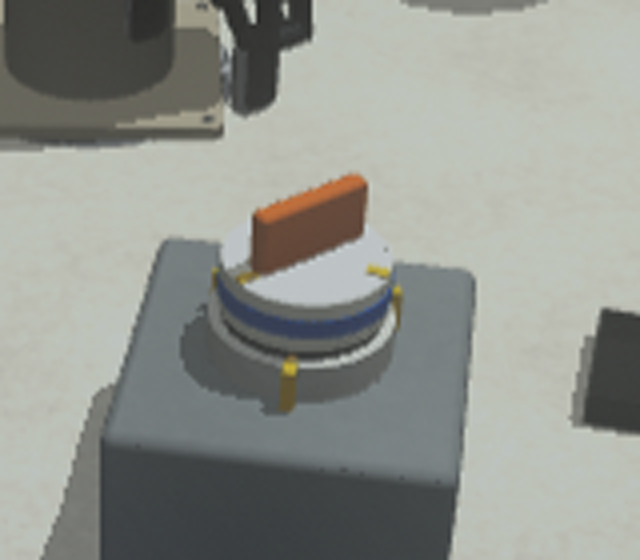

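The filter sits upright and level in the ring, the gripper is clear, and the marks give a centre within 1 mm of the socket. Handing in.

```bash
python3 -c "
from bench import r
print(r.hand_in())"
```

```text
the job is handed in; nothing more can be done
None
```

The fresh filter is in the socket, twisted clockwise about 45° until it was snug (about 0.3–0.4 N m while turning, slightly over the 0.35 target but under the 0.5 crush limit), released and handed in; I estimate 23–30 N of clamping force from how far it dropped, but could not measure it directly, and the hand-in returned no verdict.

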